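# Wring the steel setting block onto the die plate block

## Task

Build up the setting height for the hand press: wring the loose bright steel block onto the matching steel block fixed in the middle of the iron die plate. Set it down flat with only about half of the two faces overlapping, then slide it along, without lifting it, until it lies squarely over the lower block with the faces in full contact, and let go. Leave the brass block and the grey tin wheel where they are.

Things in the scene. Friction and masses are not known exactly. Their poses are not given: they have to be found in the camera images.
- steel_block: loose block of bright silver steel, 60 (x) x 36 (y) x 36 (z) mm, about 0.6 kg, lying on the bench; origin at the centre of its underside, x along its length, z up; turning it half round makes no difference
- die_plate: dark iron die plate fixed to the bench, 160 (x) x 120 (y) x 16 mm, bolt heads 6 mm high at its corners; fixed on its centre, same axes, is the lower bright steel block, 60 (x) x 36 (y) x 24 mm, its flat top 40 mm above the origin. Origin: centre of the plate's underside, on the bench, z up. In full contact the steel block's origin is 40 mm above this one, its length along this x. Only friction holds them
- brass_block: bystander: loose yellow brass block, same size as the steel block, 60 x 36 x 36 mm; origin at the centre of its underside, x along its length
- tin_wheel: bystander: loose pewter-grey tin wheel lying flat, 64 mm diameter, 18 mm high at the hub; origin at the centre of its underside
Not all that is in view belongs to the job. There is more than one size of the steel_block; the one meant has the size given above.

How it is judged:
On the way:
1. the steel block stands flat on the lower block's top face, overlapping it only in part: its centre 16 to 46 mm off the lower block's centre, the faces touching (horizontal distance between steel_block and die_plate between 0.016 and 0.046 m and z of steel_block in the frame of die_plate between 0.036 and 0.044 m and angle between steel_block's own z axis and vertical below 0.175 rad and contact force between steel_block and die_plate above 0.3 N), for 0.1 s.
At the end, for the whole second after the job is handed in: The steel block lies at rest, released, flat on the lower block: centres within 12 mm, lengths parallel within 10 degrees, undersides at face height within 4 mm, tilted less than 5 degrees; brass block and tin wheel within 30 mm of where they were (horizontal distance between steel_block and die_plate below 0.012 m and angle between the x axis of steel_block and the x axis of die_plate, either way round below 0.175 rad and z of steel_block in the frame of die_plate between 0.036 and 0.044 m and angle between steel_block's own z axis and vertical below 0.087 rad and contact force between steel_block and die_plate above 0.3 N and linear speed of steel_block below 0.01 m/s and distance of each of brass_block, tin_wheel from where it was at the start of the episode below 0.03 m); the robot touches nothing.
It fails at once if the steel block is lowered straight onto, or lifted over, its final place: its centre within 14 mm of the lower block's centre while its underside is 5 to 25 mm above the lower face (horizontal distance between steel_block and die_plate below 0.014 m and z of steel_block in the frame of die_plate between 0.045 and 0.065 m).
It fails at once if the brass block is moved more than 30 mm (distance of brass_block from where it was at the start of the episode above 0.03 m).
It fails at once if the tin wheel is moved more than 30 mm (distance of tin_wheel from where it was at the start of the episode above 0.03 m).
It also fails if it takes over 38 s, if anything falls off the work surface, if the arm or the gripper's body presses on something with over 40 N, if the wrist force passes 120 N, or if a joint passes its speed limit or range.

## Robot

A 7-joint arm with a two-finger parallel gripper is mounted at the origin on the work surface. World frame = base frame: x ahead of the robot, y to its left, z up, the work surface at z = 0. Lengths are in m, angles in rad, forces in N, time in s.
With the tool pointing down it reaches from about 0.4 to 0.875 m from the base axis. Payload 19.3 kg.
Tool frame: the origin (TCP) lies at the very end of the fingers, on their centre line; the grasp point (between the pads) lies 19 mm behind it; z points along the fingers, y is the line along which they close (so a half turn about z gives the same grasp; the last joint's range is limited). The gripper opens to 85 mm and grips with 20 to 120 N. Pads are 22 mm wide; open, the fingers measure 114 mm over their backs; the gripper's body (76 mm by 85 mm) begins 54 mm behind the grasp point. The pads swing forward as they close: fully open they stand 13 mm farther back than shut.
Start: joints at [1.103, 0.521, -0.036, 1.599, 0.021, 1.021, -0.113], TCP at [0.242, -0.576, 0.231] pointing down, gripper open.
Joint ranges: [-2.91, 2.91], [-0.3, 2.13], [-1.5, 1.42], [0.17, 2.43], [-1.26, 4.41], [0.16, 1.93], [-2.52, 2.52]. Speed limits (rad/s): [1.89, 1.89, 2.39, 2.39, 3.01, 3.01, 3.01].

## Interface

Orientations are given as [roll, pitch, yaw] about the fixed x, y, z axes, in that order (R = Rz(yaw) Ry(pitch) Rx(roll)).
In Python, from workcell import bot gives the robot as it stands.
- The arm moves only by the tool jog_arm, never from a script. Its argument "motion" is a list of rows, each a list of 5 numbers: the shift along the tool's x, y, z scaled (see below), then the turn about the tool's z scaled (see below), then the opening, from 0 (shut) to 1 (fully open). A call has 1 to 12 rows; each row shifts and turns the commanded pose from where the row before left it, along the tool's axes as they then stand; what a row does not reach is not made up. The controller multiplies each number of a shift by 30 mm and each number of a turn by 0.08 rad. A row lasts 1/10 s, in which the tool goes at most 50 mm and 8.59 degrees, less where a joint would pass 70% of its speed; a pose out of reach is approached as far as the arm can. A call with a number of a shift or a turn outside -1 to 1 is refused whole. A call with a gripper value outside its range is refused whole. The fingers move at their own pace and stop on an object; "newtons" is the grip in N (left out, the last holds). Time passes only in rows, so rows that do not move let the fingers close. It gives the time, the measured TCP pose, the force, the opening and the grip force at its end, in the units of the state.
- bot.observe(): the state, without advancing time (a new reading comes with each control period).
- bot.grab_frame(name): name is "scene" or "top" or "wrist"; returns a dict with "pixels" (384x512x3 uint8, red, green, blue), "fovy" (degrees; the focal length in pixels is half the picture's height over the tangent of half this angle, whatever the lens; pixels are square), "cx", "cy" (the principal point, pixels), "k1" (the pictures are not rectified: a ray, as slopes to the right and down, at radius r is drawn at 1 + k1 r^2 times it, then the intrinsics apply), "rvec" (rotation vector, rad) and "tvec" (3), from world to camera coordinates, as OpenCV has them; the wrist camera has in their place "mount" (4x4, takes a point from camera to tool coordinates, whose origin is the TCP and whose axes are the flange's). Camera axes: x right, y down, z forward; pixel columns grow to the right and rows downward; lengths in m; the calibration is good to about 2 mm. A picture is of the moment at which its call begins: read the wrist's pose just before it. There is no depth.
- bot.job_done(): hands the job in; it is judged then, once.
The state is a dict: "clock": time; "qpos": joint angles; "qd": joint speeds; "joint_efforts": joint torques, N m; "position": TCP position; "tool_rot": TCP orientation; "force": force on the tool from outside, world axes, zero at the start; "moment": the same for the moment, N m; "grip_width": finger opening in m; "finger_force": force on a finger pad.
Only numpy, scipy, OpenCV 4.12 (cv2) and the standard library are available. Lean on these libraries where they do the work, as an engineer would, in place of code of your own. Each camera call takes 0.05 s, during which the arm holds its last target. There are 200 camera calls.

## Working session

There is one attempt and no reset: what is moved stays moved. The work goes in short steps, Python scripts to look and compute and a tool call to move; the robot and the scene stay as the last step left them, time stands still between calls to the robot, and variables do not carry over. Pictures are saved under pics/ and viewed, at most 10 in all, crops included, and the job is handed in when it is done.

Besides the shell and the picture viewer there is one more tool, called after "Emit:" by a JSON object that holds its "op" and its "data", one argument or row to a line. jog_arm: Moves the arm, as the interface text tells. Shifts and turns lie within -1 to 1; 1 stands for 30 mm of shift or 0.08 rad of turn. Its arguments: {"type":"object","properties":{"motion":{"type":"array","items":{"type":"array","items":{"type":"number"}}},"newtons":{"type":"number"}},"required":["motion"]}

```bash
mkdir -p pics; cat > h.py <<'E'
import numpy as np, cv2
from workcell import bot
from scipy.spatial.transform import Rotation as R
def K(f):
    h=f["pixels"].shape[0]; fl=h/2/np.tan(np.radians(f["fovy"])/2)
    return np.array([[fl,0,f["cx"]],[0,fl,f["cy"]],[0,0,1.]])
def pose(f,s=None):
    if "mount" in f and f["mount"] is not None:
        T=np.eye(4);T[:3,:3]=R.from_euler('xyz',s["tool_rot"]).as_matrix();T[:3,3]=s["position"]
        T=T@np.array(f["mount"]);return T[:3,:3],T[:3,3]
    Rm=cv2.Rodrigues(np.array(f["rvec"],float))[0]
    return Rm.T,-Rm.T@np.array(f["tvec"],float).ravel()
def px2w(f,uv,z,s=None):
    u=cv2.undistortPoints(np.array(uv,float).reshape(-1,1,2),K(f),np.array([f["k1"],0,0,0,0.])).reshape(-1,2)
    Rm,c=pose(f,s);d=np.c_[u,np.ones(len(u))]@Rm.T
    return c+d*((z-c[2])/d[:,2])[:,None]
def w2px(f,P,s=None):
    Rm,c=pose(f,s);q=(np.array(P,float).reshape(-1,3)-c)@Rm
    p=cv2.projectPoints(q,np.zeros(3),np.zeros(3),K(f),np.array([f["k1"],0,0,0,0.]))[0]
    return p.reshape(-1,2)
def snap(n):
    s=bot.observe();f=bot.grab_frame(n);return f,s
def save(f,n,crop=None,scale=1):
    im=f["pixels"][...,::-1]
    if crop: a,b,c,d=crop; im=im[b:d,a:c]
    cv2.imwrite("pics/"+n,cv2.resize(im,None,fx=scale,fy=scale,interpolation=cv2.INTER_CUBIC))
E
python3 - <<'E'
from h import *
for n in("top","scene"):
    f,s=snap(n);save(f,n+"0.png",scale=1.5);np.save(n+"0.npy",f,allow_pickle=True)
    print(n,pose(f,s)[1],f["fovy"],f["k1"])
print(s)
E
```

```text
top [0.37823559 0.02336599 1.02757641] 45.166943727531844 0.05983175091693687
scene [ 1.2484137  -0.14122933  0.55422829] 44.65091955807482 0.030768507672305174
{'clock': 0.05, 'qpos': array([ 1.10284849,  0.52201202, -0.0363213 ,  1.60001312,  0.02123685,
        1.02110928, -0.11276558]), 'qd': array([ 0.00151333, -0.00025075, -0.00036637, -0.00045897,  0.00074732,
       -0.00128184,  0.00016465]), 'joint_efforts': array([ 3.48025897e-03, -9.29450011e+01,  1.98622026e+00, -3.70982730e+01,
        1.80580717e-02,  5.29820842e-03, -1.49605798e-04]), 'position': array([ 0.24190797, -0.57591167,  0.23072522]), 'tool_rot': array([-3.14044265e+00,  1.17627461e-04,  3.97786423e-01]), 'force': array([-0.14974278,  1.22223735,  0.67249845]), 'moment': array([ 0.03099108, -0.00079432, -0.01284686]), 'finger_force': 0.0, 'grip_width': 0.08572773678425213}
```

View pics/top0.png

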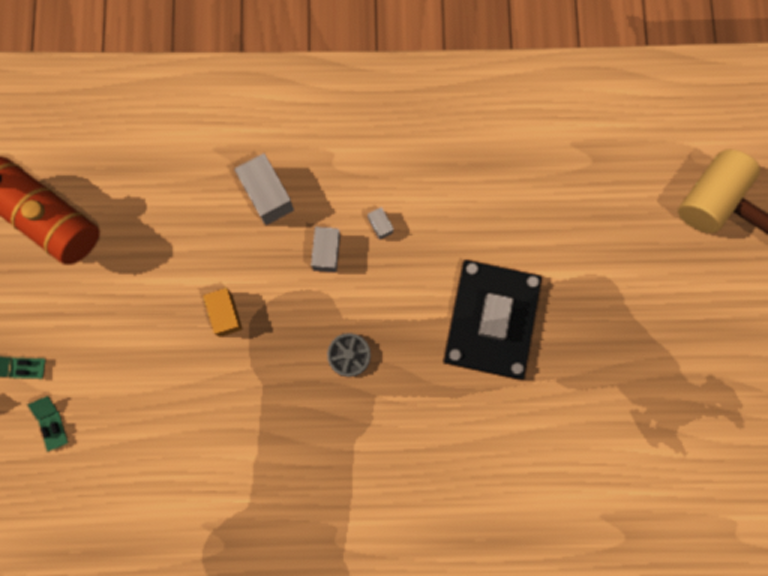

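View pics/scene0.png

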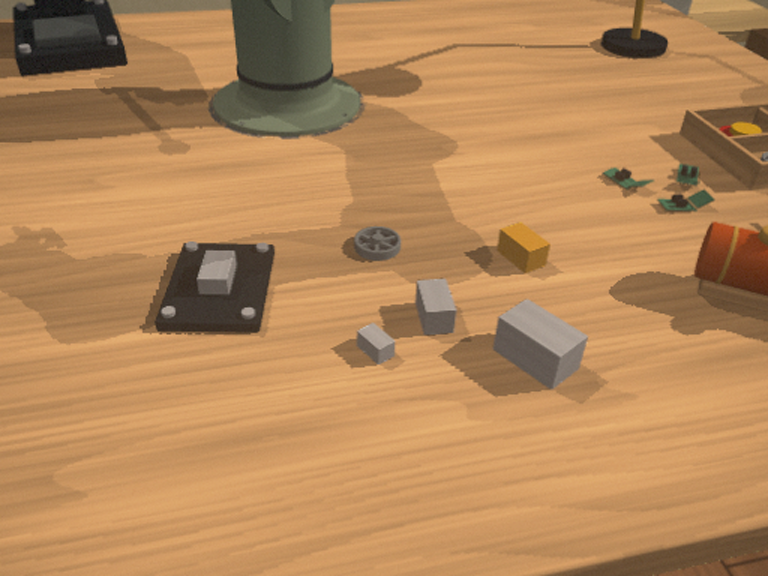

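The top picture (1.5x pixels) shows these grey candidates: large block (264,188), middle block (326,248), small block (380,222), and the fixed lower block (496,316). Brass is at (221,311), the wheel at (349,355). I take the middle block and check its size in a crop.

```bash
cat > m.py <<'E'
from h import *
f=np.load("top0.npy",allow_pickle=True).item()
hsv=cv2.cvtColor(f["pixels"],cv2.COLOR_RGB2HSV)
def rect(mask,seed):
    n,l=cv2.connectedComponents(mask.astype(np.uint8));lab=l[seed[1],seed[0]]
    c=cv2.findContours((l==lab).astype(np.uint8),cv2.RETR_EXTERNAL,cv2.CHAIN_APPROX_NONE)[0]
    return max(c,key=cv2.contourArea).reshape(-1,2)
def fit(c,z,nm):
    P=px2w(f,c,z)[:,:2]; r=cv2.minAreaRect((P*1000).astype(np.float32)); b=cv2.boxPoints(r)
    e=[b[1]-b[0],b[2]-b[1]];e=max(e,key=np.linalg.norm)
    print(nm,np.round(r[0],1),np.round(r[1],1),"long axis deg",round(np.degrees(np.arctan2(e[1],e[0]))%180,1))
S,V=hsv[...,1].astype(int),hsv[...,2].astype(int)
print([(k,hsv[y,x]) for k,(x,y) in dict(mid=(217,162),side=(217,177),low=(331,208),plate=(310,220)).items()])
top=(S<40)&(V>135)
for nm,sd,z in(("big",(175,122),.06),("mid",(217,162),.036),("small",(252,146),.02),("low",(331,208),.04)): 
    if top[sd[1],sd[0]]: fit(rect(top,sd),z,nm)
fit(rect(V<60,(310,220)),.016,"plate")
fit(rect((S>190)&(V>150)&(hsv[...,0]<25),(147,205)),.036,"brass")
fit(rect((S<90)&(V<140),(232,224)),.018,"wheel") 
save(f,"crop0.png",(190,110,370,260),4)
E
python3 m.py
```

```text
[('mid', array([ 12,  48, 159], dtype=uint8)), ('side', array([ 12,  50, 144], dtype=uint8)), ('low', array([ 13,  48, 160], dtype=uint8)), ('plate', array([ 0, 12, 21], dtype=uint8))]
plate [ 536.6 -160.9] [118.8 157.5] long axis deg 166.6
brass [552.2 237.2] [58.4 34.2] long axis deg 17.4
wheel [486.4  54.1] [61.3 59.1] long axis deg 89.0
```

View pics/crop0.png

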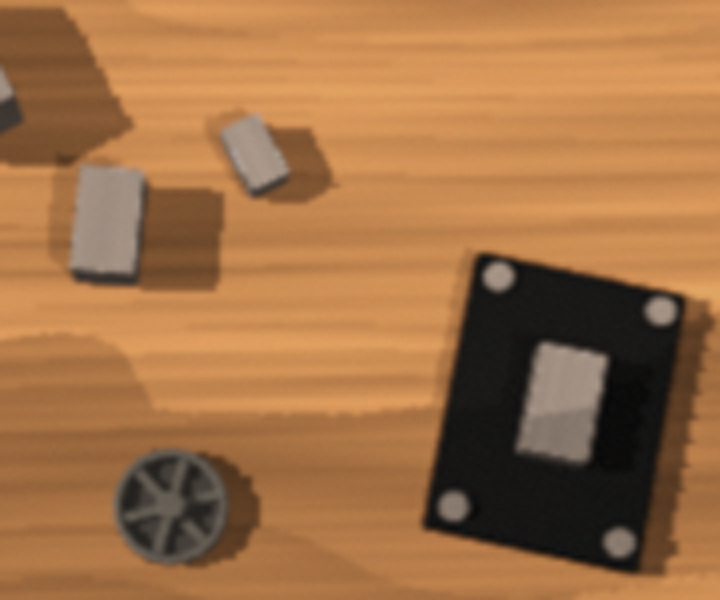

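The crop shows the middle block clearly at (108,222), the small one at (253,155), and the lower block on the plate at (563,403), half in shadow.

```bash
sed -i 's/(S<40)&(V>135)/(S<85)\&(V>105)/; s/save(f,"crop0/0 and save(f,"crop0/' m.py; python3 m.py; python3 - <<'E'
from h import *
f=np.load("top0.npy",allow_pickle=True).item()
print(w2px(f,[.5366,-.1609,.04]),w2px(f,[.4,0,0]))
E
```

```text
[('mid', array([ 12,  48, 159], dtype=uint8)), ('side', array([ 12,  50, 144], dtype=uint8)), ('low', array([ 13,  48, 160], dtype=uint8)), ('plate', array([ 0, 12, 21], dtype=uint8))]
big [734.4 176. ] [82.4 49.8] long axis deg 28.3
mid [644.6  86.8] [35.2 59.7] long axis deg 174.1
small [687.    4.4] [38.7 25.8] long axis deg 26.5
low [ 537.9 -160.5] [37.2 59.3] long axis deg 166.2
plate [ 536.6 -160.9] [118.8 157.5] long axis deg 166.6
brass [552.2 237.2] [58.4 34.2] long axis deg 17.4
wheel [486.4  54.1] [61.3 59.1] long axis deg 89.0
[[330.65503267 210.54225407]] [[257.37612095 276.30232663]]
```

Emit:
{"op": "jog_arm", "data": {
  "motion": [
    [0,0,0.33,0.894,1],
    [0,0,0.33,0.894,1],
    [0,0,0.33,0.894,1],
    [0,0,0.33,0.894,1],
    [0,0,0.33,0.894,1],
    [0,0,0.33,0.894,1],
    [0,0,0.33,0.894,1]
  ],
  "newtons": 60
}}

```text
clock: 0.8
position: [0.242, -0.576, 0.1613]
tool_rot: [-3.141, 0.0, -0.106]
force: [0.4, 0.3, 0.1]
grip_width: 0.0852
finger_force: 0.0
```

Emit:
{"op": "jog_arm", "data": {
  "motion": [
    [0.462,-0.973,0,0,1],
    [0.462,-0.973,0,0,1],
    [0.462,-0.973,0,0,1],
    [0.462,-0.973,0,0,1],
    [0.462,-0.973,0,0,1],
    [0.462,-0.973,0,0,1],
    [0.462,-0.973,0,0,1],
    [0.462,-0.973,0,0,1],
    [0.462,-0.973,0,0,1],
    [0.462,-0.973,0,0,1],
    [0.462,-0.973,0,0,1],
    [0.462,-0.973,0,0,1]
  ]
}}

```text
clock: 2.0
position: [0.444, -0.2436, 0.1619]
tool_rot: [-3.141, 0.0, -0.103]
force: [0.4, -1.1, -0.6]
grip_width: 0.0851
finger_force: 0.0
```

Emit:
{"op": "jog_arm", "data": {
  "motion": [
    [0.462,-0.973,0,0,1],
    [0.462,-0.973,0,0,1],
    [0.462,-0.973,0,0,1],
    [0.462,-0.973,0,0,1],
    [0.462,-0.973,0,0,1],
    [0.462,-0.973,0,0,1],
    [0.462,-0.973,0,0,1],
    [0.462,-0.973,0,0,1],
    [0.462,-0.973,0,0,1],
    [0.462,-0.973,0,0,1],
    [0.462,-0.973,0,0,1],
    [0,0,0,0,1]
  ]
}}

```text
clock: 3.2
position: [0.6292, 0.0637, 0.1613]
tool_rot: [-3.14, 0.0, -0.098]
force: [-0.6, 0.4, 0.4]
grip_width: 0.0856
finger_force: 0.0
```

Near the block; look with the wrist camera.

```bash
python3 - <<'E'
from h import *
f,s=snap("wrist");save(f,"w1.png",scale=1.5);np.save("w1.npy",dict(f=f,s=s),allow_pickle=True)
print(s["position"],s["tool_rot"],w2px(f,[[.6446,.0868,.036]],s))
E
```

```text
[0.62917592 0.06374252 0.16131022] [-3.13958694e+00  2.63898311e-04 -9.80806219e-02] [[227.92774594 164.70785778]]
```

View pics/w1.png

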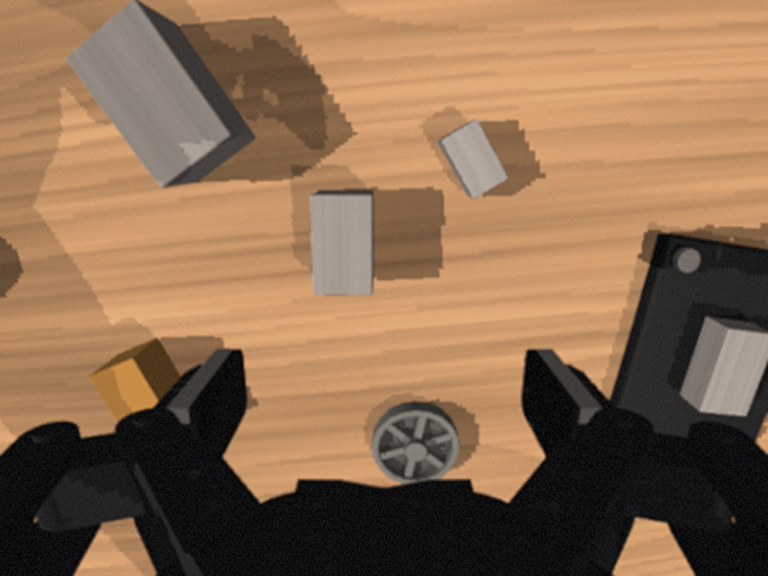

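The wrist view shows the middle block at (342,244) (1.5x), matching the prediction, with the wheel at (415,443), brass at (135,378) and the large block well to the left. Refine the fit.

```bash
python3 - <<'E'
from h import *
d=np.load("w1.npy",allow_pickle=True).item();f,s=d["f"],d["s"]
hsv=cv2.cvtColor(f["pixels"],cv2.COLOR_RGB2HSV).astype(int)
m=((hsv[...,1]<85)&(hsv[...,2]>125)).astype(np.uint8)
l=cv2.connectedComponents(m)[1]
for nm,sd,z in(("mid",(228,165),.036),):
    c=max(cv2.findContours((l==l[sd[1],sd[0]]).astype(np.uint8),0,1)[0],key=cv2.contourArea).reshape(-1,2)
    P=px2w(f,c,z,s)[:,:2]*1000;r=cv2.minAreaRect(P.astype(np.float32));b=cv2.boxPoints(r)
    e=max([b[1]-b[0],b[2]-b[1]],key=np.linalg.norm);a=(np.arctan2(e[1],e[0])+np.pi/2)%np.pi-np.pi/2
    print(nm,r,a)
    t=np.array(r[0])/1000-s["position"][:2];y=s["tool_rot"][2]
    print("tool dx,dy mm",1000*(t@[np.cos(y),np.sin(y)]),1000*(t@[np.sin(y),-np.cos(y)]),"turn",y-a)
E
```

```text
mid ((646.2745971679688, 87.27316284179688), (36.219093322753906, 60.71814727783203), 84.43099975585938) -0.09719753
tool dx,dy mm 14.712303133357834 -25.091917071157685 turn -0.0008830892088949049
```

Emit:
{"op": "jog_arm", "data": {
  "motion": [
    [0.49,-0.84,0,0,1],
    [0,0,0.85,0,1],
    [0,0,0.85,0,1],
    [0,0,0.85,0,1],
    [0,0,0.85,0,1],
    [0,0,0.85,0,1],
    [0,0,0.5,0,1],
    [0,0,0.35,0,1],
    [0,0,0,0,1]
  ]
}}

```text
clock: 4.15
position: [0.6448, 0.082, 0.0081]
tool_rot: [3.141, 0.001, -0.103]
force: [-1.0, 0.3, -1.0]
grip_width: 0.0859
finger_force: 0.0
```

Emit:
{"op": "jog_arm", "data": {
  "motion": [
    [0.03,-0.18,0.03,0,1],
    [0,0,0,0,1],
    [0,0,0,0,0],
    [0,0,0,0,0],
    [0,0,0,0,0],
    [0,0,0,0,0],
    [0,0,0,0,0],
    [0,0,0,0,0]
  ],
  "newtons": 60
}}

```text
clock: 4.95
position: [0.6469, 0.0875, 0.0085]
tool_rot: [3.142, -0.0, -0.103]
force: [-1.3, -0.9, 6.1]
grip_width: 0.0347
finger_force: 61.1
```

Emit:
{"op": "jog_arm", "data": {
  "motion": [
    [0,0,-0.5,0,0],
    [0,0,-0.9,0,0],
    [0,0,-0.9,0,0],
    [0,0,-0.9,0,0],
    [0,0,-0.5,0,0],
    [0,0,0,0,0]
  ]
}}

```text
clock: 5.55
position: [0.6477, 0.0878, 0.1213]
tool_rot: [-3.141, -0.003, -0.103]
force: [0.2, -0.2, -6.9]
grip_width: 0.0351
finger_force: 62.0
```

```bash
python3 - <<'E'
from h import *
s=bot.observe();y=s["tool_rot"][2];print(s["position"],y,s["force"],s["grip_width"])
a=np.radians(-13.6);u=np.array([np.cos(a),np.sin(a)])
g=np.array([.5375,-.1607])+.040*u;t=g-s["position"][:2]
print("turn first",(y-a)/.08,"then at a: dx,dy rows",t@u/.03,t@[np.sin(a),-np.cos(a)]/.03,g)
E
```

```text
[0.6476914  0.0878093  0.12133301] -0.10304837894399843 [ 0.16241156 -0.23792155 -6.93810148] 0.035081490352049084
turn first 1.6789549915903799 then at a: dx,dy rows -0.2888912885836159 8.915066306362492 [ 0.57637844 -0.17010568]
```

Emit:
{"op": "jog_arm", "data": {
  "motion": [
    [0,0,0,0.84,0],
    [0,0,0,0.84,0],
    [-0.03,0.7,0,0,0],
    [-0.03,0.95,0,0,0],
    [-0.03,0.95,0,0,0],
    [-0.03,0.95,0,0,0],
    [-0.03,0.95,0,0,0],
    [-0.03,0.95,0,0,0],
    [-0.03,0.95,0,0,0],
    [-0.03,0.95,0,0,0],
    [-0.03,0.9,0,0,0],
    [-0.03,0.65,0,0,0]
  ]
}}

```text
clock: 6.75
position: [0.5736, -0.172, 0.1179]
tool_rot: [3.141, 0.002, -0.238]
force: [0.1, 0.5, -7.0]
grip_width: 0.0351
finger_force: 61.8
```

Emit:
{"op": "jog_arm", "data": {
  "motion": [
    [0,0,0,0,0],
    [0,0,0,0,0]
  ]
}}

```text
clock: 6.95
position: [0.5745, -0.17, 0.1181]
tool_rot: [-3.141, 0.002, -0.238]
force: [0.2, -0.6, -6.6]
grip_width: 0.0352
finger_force: 61.9
```

```bash
python3 - <<'E'
from h import *
f,s=snap("wrist");save(f,"w2.png",scale=1.5);np.save("w2.npy",dict(f=f,s=s),allow_pickle=True)
print(s["position"],s["tool_rot"],s["force"])
a=np.radians(-13.6);u=np.array([np.cos(a),np.sin(a)]);t=np.array([.5375,-.1607])-s["position"][:2]
print("along,perp mm",1000*t@u,1000*t@[np.sin(a),-np.cos(a)])
E
```

```text
[ 0.57451602 -0.16996057  0.11812862] [-3.14148370e+00  1.52985801e-03 -2.37924099e-01] [ 0.16938263 -0.57077418 -6.57253354]
along,perp mm -38.15568065015229 -0.29688198800166626
```

View pics/w2.png

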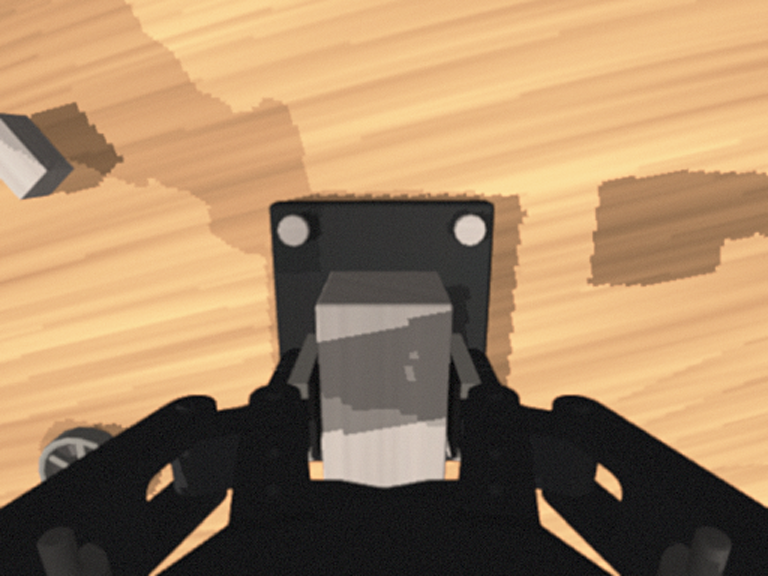

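The wrist view shows the held block square to the plate, its front top edge at row 304 (columns 317–452), and bolt heads at (293,230) and (470,230). Check both against the expected poses.

```bash
python3 - <<'E'
from h import *
d=np.load("w2.npy",allow_pickle=True).item();f,s=d["f"],d["s"]
a=s["tool_rot"][2];u=np.array([np.cos(a),np.sin(a)]);v=np.array([np.sin(a),-np.cos(a)])
tl=lambda P:[np.round([1000*(p[:2]-s["position"][:2])@u,1000*(p[:2]-s["position"][:2])@v],1) for p in P]
z=s["position"][2]
print("bolts",tl(px2w(f,np.array([[293,229.5],[470,229.5]])/1.5,.022,s)))
print("plate front corners",tl(px2w(f,np.array([[271,203],[494,203]])/1.5,.016,s)))
print("block top front",tl(px2w(f,np.array([[317,304],[452,304]])/1.5,z-.0085+.036,s)))
print("block bottom front",tl(px2w(f,np.array([[331,272],[439,272]])/1.5,z-.0085,s)))
E
```

```text
bolts [array([ 28.1, -46.8]), array([28.1, 44.9])]
plate front corners [array([ 41.2, -58.9]), array([41.2, 58. ])]
block top front [array([ 28.5, -17.4]), array([28.5, 17.8])]
block bottom front [array([ 27.9, -17.6]), array([27.9, 18.6])]
```

Emit:
{"op": "jog_arm", "data": {
  "motion": [
    [-0.3,-0.03,0,0,0],
    [0,0,0.7,0,0],
    [0,0,0.7,0,0],
    [0,0,0.5,0,0],
    [0,0,0.2,0,0],
    [0,0,0,0,0],
    [0,0,0,0,0]
  ]
}}

```text
clock: 7.7
position: [0.5671, -0.1667, 0.0567]
tool_rot: [-3.142, -0.001, -0.237]
force: [-0.3, 0.2, -5.6]
grip_width: 0.035
finger_force: 61.8
```

Emit:
{"op": "jog_arm", "data": {
  "motion": [
    [0,0,0.1,0,0],
    [0,0,0.08,0,0],
    [0,0,0.05,0,0],
    [0,0,0,0,0]
  ]
}}

```text
clock: 8.1
position: [0.5667, -0.1667, 0.0491]
tool_rot: [-3.142, 0.0, -0.237]
force: [-0.2, -0.7, -5.7]
grip_width: 0.0352
finger_force: 61.9
```

Emit:
{"op": "jog_arm", "data": {
  "motion": [
    [0,0,0.04,0,0],
    [0,0,0,0,0]
  ]
}}

```text
clock: 8.3
position: [0.5669, -0.1667, 0.0485]
tool_rot: [-3.142, -0.0, -0.237]
force: [-2.8, 0.9, 3.5]
grip_width: 0.0352
finger_force: 63.2
```

Emit:
{"op": "jog_arm", "data": {
  "motion": [
    [0,0,0.04,0,0],
    [0,0,0,0,0]
  ]
}}

```text
clock: 8.5
position: [0.567, -0.1668, 0.0484]
tool_rot: [-3.141, -0.001, -0.238]
force: [-9.6, 3.1, 26.2]
grip_width: 0.0346
finger_force: 66.4
```

Emit:
{"op": "jog_arm", "data": {
  "motion": [
    [0,0,-0.015,0,0],
    [0,0,-0.01,0,0],
    [-0.15,0,0,0,0],
    [-0.15,0,0,0,0],
    [-0.15,0,0,0,0],
    [0,0,0,0,0]
  ]
}}

```text
clock: 9.1
position: [0.5546, -0.1638, 0.0485]
tool_rot: [-3.142, -0.003, -0.237]
force: [0.9, -0.8, 9.1]
grip_width: 0.0348
finger_force: 63.9
```

Emit:
{"op": "jog_arm", "data": {
  "motion": [
    [-0.15,0,0,0,0],
    [-0.15,0,0,0,0],
    [-0.15,0,0,0,0],
    [-0.08,0,0,0,0],
    [0,0,0,0,0],
    [0,0,0,0,0]
  ]
}}

```text
clock: 9.7
position: [0.5394, -0.1601, 0.0485]
tool_rot: [-3.141, -0.003, -0.237]
force: [3.1, -0.3, 8.0]
grip_width: 0.0354
finger_force: 63.8
```

```bash
python3 - <<'E'
from h import *
f,s=snap("wrist");save(f,"w3.png",scale=1.5);np.save("w3.npy",dict(f=f,s=s),allow_pickle=True)
a=np.radians(-13.6);u=np.array([np.cos(a),np.sin(a)]);t=np.array([.5375,-.1607])-s["position"][:2]
print("along,perp mm",1000*t@u,1000*t@[np.sin(a),-np.cos(a)],s["force"],s["tool_rot"])
E
```

```text
along,perp mm -1.690530737227354 1.0498266238616376 [ 3.12668148 -0.25775304  8.01318214] [-3.14148253e+00 -2.91413894e-03 -2.37393442e-01]
```

View pics/w3.png

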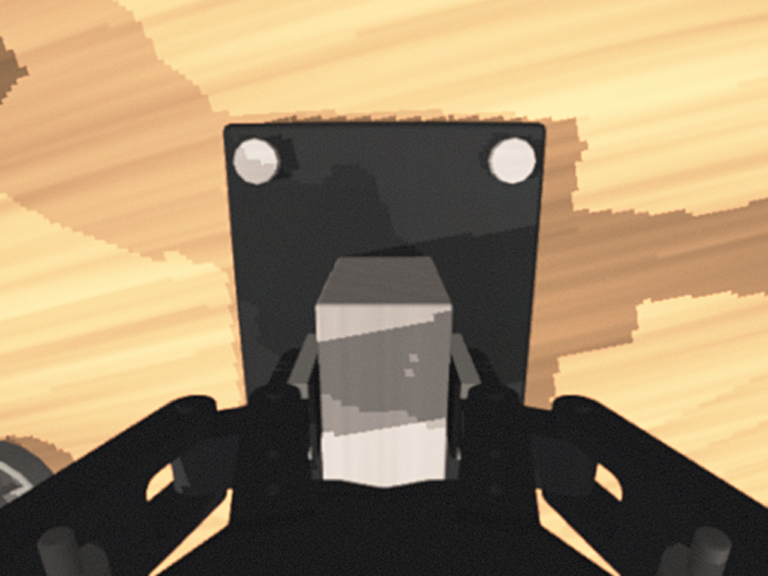

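The block's front face runs on into the lower block's (rows 304 to 257, no step), and it sits centred between the bolts at (256,161) and (513,161). Release and rise.

Emit:
{"op": "jog_arm", "data": {
  "motion": [
    [0,0,-0.02,0,0],
    [0,0,0,0,0.5],
    [0,0,0,0,0.8],
    [0,0,0,0,1],
    [0,0,0,0,1],
    [0,0,0,0,1],
    [0,0,0,0,1]
  ],
  "newtons": 20
}}

```text
clock: 10.45
position: [0.5381, -0.1598, 0.0481]
tool_rot: [-3.142, 0.0, -0.237]
force: [0.9, 0.4, -0.1]
grip_width: 0.0854
finger_force: 0.0
```

Emit:
{"op": "jog_arm", "data": {
  "motion": [
    [0,0,-0.2,0,1],
    [0,0,-0.5,0,1],
    [0,0,-0.9,0,1],
    [0,0,-0.9,0,1],
    [0,0,-0.9,0,1],
    [0.8,0,-0.9,0,1],
    [0.9,0,0,0,1],
    [0,0,0,0,1],
    [0,0,0,0,1]
  ]
}}

```text
clock: 11.35
position: [0.5876, -0.1718, 0.1779]
tool_rot: [3.142, -0.0, -0.237]
force: [-0.0, 0.7, -0.7]
grip_width: 0.0851
finger_force: 0.0
```

```bash
sed -e 's/^f=np.load.*/f,_=snap("top");np.save("top1.npy",f,allow_pickle=True)/' -e 's/0 and save.*/save(f,"top1.png",(190,110,370,260),4)/' -e 's/("low",(331,208),.04)/("stack",(331,208),.076)/' m.py > m2.py; python3 m2.py | tail -7
python3 - <<'E'
from h import *
f,s=snap("scene"); save(f,"sc1.png",(90,140,350,270),3)
E
```

```text
[('mid', array([ 15, 146, 224], dtype=uint8)), ('side', array([ 14, 148, 205], dtype=uint8)), ('low', array([ 14,  46, 183], dtype=uint8)), ('plate', array([15, 16, 32], dtype=uint8))]
big [734.6 176.1] [81.9 49.8] long axis deg 28.3
small [686.6   4.2] [39.7 25.8] long axis deg 26.4
stack [ 535.8 -157.2] [43.  64.9] long axis deg 166.7
plate [ 536.8 -160.7] [117.3 156.3] long axis deg 166.6
brass [552.2 237.1] [57.1 33.9] long axis deg 17.4
wheel [487.5  52. ] [59.1 58.6] long axis deg 44.0
```

View pics/sc1.png

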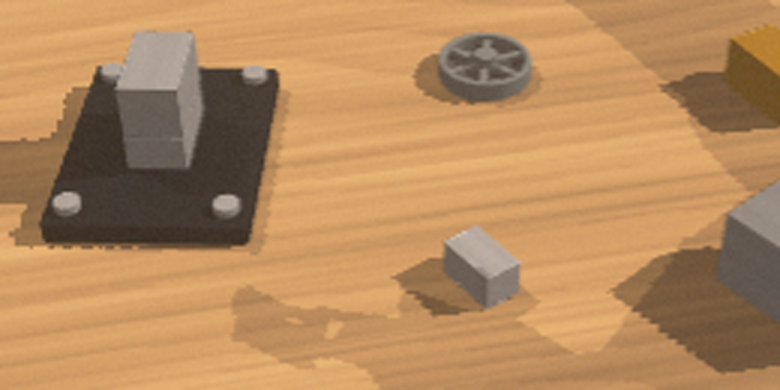

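The scene crop shows the block square and flush on the lower block at (157,100), the gripper clear, and the wheel and brass block undisturbed.

```bash
python3 -c "
from workcell import bot
print(bot.job_done())"
```

```text
the job is handed in; nothing more can be done
None
```

I set the steel block down about 28 mm off centre, slid it along without lifting until it lay squarely over the lower block, released it and handed the job in at about 11.5 s. By my own checks the placing is good and the brass block and tin wheel are where they were, but the hand-in returned no verdict.

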